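# Close the diameter gauge on a vial and hold its read lever level

### The job

On the bench gauge, slide the jaw shut until the standing vial is gripped between the jaw and the fixed anvil, and let go of the jaw. Then press the gauge's spring-loaded read lever down with the fingers until it is level, its pad flush with the top of the post at its end, without ever pushing it through to its lower stop, and finish while still holding it there: do not let go. Keep the vial upright in the gauge and do not knock the things standing around it.

Things in the scene. Friction and masses are not known exactly. Their poses are not given: they have to be found in the camera images.
- gauge: fixed bench diameter gauge: grey bed 90 (x) x 250 (y) x 16 mm high. Origin at the centre of its underside, on the worktop; y runs along the bed from the lever end (-y) to the jaw end (+y), x across. The anvil's face is at y = +25 mm; beyond it (+y) runs the sliding jaw, before it (-y) the read lever. Bolted down
- anvil_face (a point): on the fixed anvil head, 56 mm (x) wide and 52 mm high above the worktop, with a black display on top. Origin on the bed's top (16 mm above the worktop) at the foot of its steel face, which looks to +y of the gauge and is 36 mm wide and reaches 52 mm above the worktop
- jaw_face (a point): sliding jaw: steel face 36 mm wide, 52 mm above the worktop, on a flat slide, with a black upright thumb tab. Origin at the foot of the face towards the anvil, 16 mm above the worktop; axes as the gauge's. Tab: centred 22 mm behind the face (+y), 22 (x) x 14 (y) mm, free from 30 to 78 mm above the worktop; pinch it across x from above. Slides along y, about 3 N friction, stays where left
- jaw_slide (a joint): gap between the jaw's face and the anvil's face, m; 0 faces touching, 0.062 fully open; starts well open, about 0.022 when shut on the vial
- sample_vial: white screw-cap vial standing loose on the bed between anvil and jaw, 22 mm diameter, 54 mm high, about 12 g. Origin at the centre of its underside. Similar vials standing away from the gauge have no part in this
- pad_top (a point): black press pad on the read lever's free end, 32 (x) x 30 (y) x 10 mm; origin at the centre of its top face. Pivot axis along the gauge's x at y = -15 mm, 46 mm above the worktop; pad centre 78 mm from it towards -y. Released, the pad slopes up, its centre about 70 mm above the worktop; level, its top is at 50 mm and its centre at gauge y = -93 mm; at the lower stop about 30 mm
- read_lever (a joint): angle of the read lever, rad: 0 released (spring holds it up), 0.26 level, 0.52 at the lower stop. Grows as it is pressed down; pressing at the pad takes about 3 N to start, 8 N at level and 13 N at the stop; it springs back when let go
- level_post_top (a point): centre of the top of the fixed steel post (14 x 8 mm) at the end of the bed, 50 mm above the worktop: the pad's top is flush with it when the lever is level
- slides: bystander: upright box of slides 32 x 82 x 62 mm, loose beside the gauge; origin at the centre of its underside
- black_pen: bystander: marker pen lying on the worktop, 133 mm long, 14 mm high; origin at its underside centre
- small_beaker: bystander: small clear beaker, 52 mm diameter, 66 mm high; origin at its underside centre
- timer: bystander: flat timer 66 x 66 x 17 mm lying beyond the jaw end; origin at its underside centre
Not all that is in view belongs to the job. What is shaped like the sample_vial but green or yellow is not meant.

How it is judged:
By the outcome, as a careful person would: the job done as asked, in the order asked, and still so for the second after the job is handed in, while the arm keeps its last pose, push and grip.
It also fails if it takes over 51 s, if anything falls off the work surface, if the arm or the gripper's body presses on something with over 40 N, if the wrist force passes 120 N, or if a joint passes its speed limit or range.

### The arm

A 6-joint arm with a two-finger parallel gripper is mounted at the origin on a cart in front of the work surface, level with it; the furniture and walls round the work are solid. World frame = base frame: x ahead of the robot, y to its left, z up, the work surface at z = 0. Lengths are in m, angles in rad, forces in N, time in s.
With the tool pointing down it reaches from about 0.3 to 0.875 m from the base axis. Payload 6.4 kg.
Tool frame: the origin (TCP) lies midway between the tips of the shut fingers; the grasp point (between the pads) lies ctrl.hold_point_z behind it (ctrl.hold_point_z is the distance from the TCP to the grasp point, in m); z points along the fingers, y is the line along which they close (so a half turn about z gives the same grasp; the last joint's range is limited). The gripper opens to 85 mm and grips with 20 to 120 N. Pads are 22 mm wide; open, the fingers measure 114 mm over their backs; the gripper's body (76 mm by 85 mm) begins 54 mm behind the grasp point. The pads swing forward as they close: fully open they stand 13 mm farther back than shut.
Start: joints at [0.91, 0.181, 1.607, -0, 1.354, -0.206], TCP at [0.253, 0.517, 0.205] pointing down, gripper open.
Joint ranges: [-2.99, 2.99], [-0.89, 2.07], [0.3, 2.58], [-1.14, 4.28], [0, 2.63], [-3.12, 3.12]. Speed limits (rad/s): [2.57, 2.57, 3.01, 3.14, 3.14, 3.14].

### API

Orientations are given as a unit quaternion [x, y, z, w].
In Python, from workcell import ctrl gives the robot as it stands.
- The arm moves only by the tool move_arm, never from a script. Its argument "steps" is a list of rows, each a list of 7 numbers: the turn, a rotation vector about the world's x, y, z in degrees, then the shift along the world's x, y, z in m, then the closure in counts, from 0 (fully open) to 255 (shut). In form: [[wx, wy, wz, tx, ty, tz, gripper], ...]. A call has exactly 8 rows; each row shifts and turns the commanded pose from where the row before left it; what a row does not reach is not made up. A row lasts 1/10 s, in which the tool goes at most 50 mm and 8.59 degrees, less where a joint would pass 70% of its speed; a pose out of reach is approached as far as the arm can. A call is refused whole if a number of a shift passes 0.05 or a number of a turn 8.59, either way. A call with a gripper value outside its range is refused whole. The fingers move at their own pace and stop on an object; "squeeze" is the grip in N (left out, the last holds). Time passes only in rows, so rows that do not move let the fingers close, or fill a call up. It gives the time, the measured TCP pose, the force, the opening and the grip force at its end, in the units of the state.
- ctrl.state(): the state, without advancing time (a new reading comes with each control period).
- ctrl.grab_frame(name): name is "side" or "top"; returns the picture (384x512x3 uint8, red, green, blue); there is no depth.
- ctrl.get_calibration(name): a dict with "fovy" (degrees; the focal length in pixels is half the picture's height over the tangent of half this angle, whatever the lens; pixels are square), "cx", "cy" (the principal point, pixels), "R" (3x3) and "t" (3): a world point X has camera coordinates R X + t. Camera axes: x right, y down, z forward; pixel columns grow to the right and rows downward; lengths in m; the calibration is good to about 2 mm. A picture is of the moment at which its call begins. get_calibration takes no time and is no camera call.
- ctrl.sign_off(): hands the job in; it is judged then, once.
The state is a dict: "clock": time; "joint_positions": joint angles; "qvel": joint speeds; "tau": joint torques, N m; "ee_pos": TCP position; "tool_rot": TCP orientation; "contact_force": force on the tool from outside, world axes, zero at the start; "moment": the same for the moment, N m; "width": opening from 0.0 (shut) to 1.0 (fully open); "grip_force": force on a finger pad.
Only numpy, scipy, OpenCV 4.12 (cv2) and the standard library are available. Lean on these libraries where they do the work, as an engineer would, in place of code of your own. Each camera call takes 0.05 s, during which the arm holds its last target. There are 200 camera calls.

## Working session

There is one attempt and no reset: what is moved stays moved. The work goes in short steps, Python scripts to look and compute and a tool call to move; the robot and the scene stay as the last step left them, time stands still between calls to the robot, and variables do not carry over. Pictures are saved under pics/ and viewed, at most 10 in all, crops included, and the job is handed in when it is done.

Besides the shell and the picture viewer there is one more tool, called after ">>>" by a JSON object that holds its "api" and its "payload". move_arm: Moves the arm, as the interface text tells. Its arguments: {"type":"object","properties":{"steps":{"type":"array"},"squeeze":{"type":"number"}},"required":["steps"]}

```bash
mkdir -p pics
cat > h.py <<'E'
import numpy as np, cv2
from workcell import ctrl
def cal(n):
    c=ctrl.get_calibration(n); f=192/np.tan(np.radians(c["fovy"])/2)
    return f,c["cx"],c["cy"],np.array(c["R"]),np.array(c["t"])
def proj(n,X):
    f,cx,cy,R,t=cal(n); p=R@np.array(X)+t; return np.array([cx+f*p[0]/p[2],cy+f*p[1]/p[2]])
def plane(n,u,v,z):
    f,cx,cy,R,t=cal(n); d=R.T@np.array([(u-cx)/f,(v-cy)/f,1]); o=-R.T@t
    return o+d*(z-o[2])/d[2]
def save(n,name,crop=None,k=1):
    im=ctrl.grab_frame(n)[:,:,::-1]
    cv2.imwrite('pics/raw_'+name,im)
    if crop: a,b,c,d=crop; im=im[b:d,a:c]
    cv2.imwrite('pics/'+name,cv2.resize(np.ascontiguousarray(im),None,fx=k,fy=k,interpolation=cv2.INTER_CUBIC))
E
python3 - <<'E'
from h import *
for n in("side","top"):
    save(n,n+"0.png",k=1.5); c=cal(n); print(n,c[0],c[1:3],-c[3].T@c[4],c[3][2])
print(ctrl.state(),ctrl.hold_point_z)
E
```

```text
side 388.88323568784466 (254.38251104023246, 192.26355380670478) [ 0.41979117 -0.42004575  0.53418347] [ 0.09769223  0.82555606 -0.5557998 ]
top 347.2758034346772 (251.48015395973474, 184.84212968089466) [0.3406299  0.29185533 0.92838059] [ 0.14648312 -0.03277917 -0.98866993]
{'clock': 0.1, 'joint_positions': array([ 9.09730723e-01,  1.81480977e-01,  1.60791871e+00,  1.01748272e-05,
        1.35381460e+00, -2.06311987e-01]), 'qvel': array([-8.31709202e-04,  1.14002754e-04, -4.53282119e-03,  8.97441989e-05,
        2.49776155e-04, -4.06901549e-04]), 'tau': array([ 1.64268276e-04, -4.45877981e+01, -3.52239060e+01, -4.86583122e-04,
        4.19435717e-03, -3.16989954e-06]), 'ee_pos': array([0.2522073 , 0.5161268 , 0.20456111]), 'tool_rot': array([ 2.25423626e-01,  9.74260505e-01, -7.33664791e-04, -3.45229242e-04]), 'contact_force': array([-0.32770059, -0.72952534,  0.53134824]), 'moment': array([ 0.00612002, -0.01212142,  0.00073011]), 'grip_force': 0.0, 'width': 0.9973684683050832} 0.0187
```

View pics/side0.png

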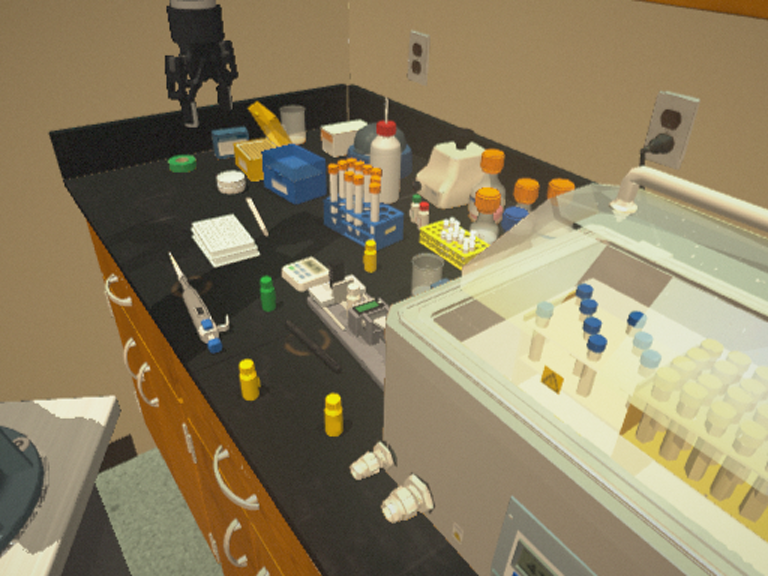

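View pics/top0.png

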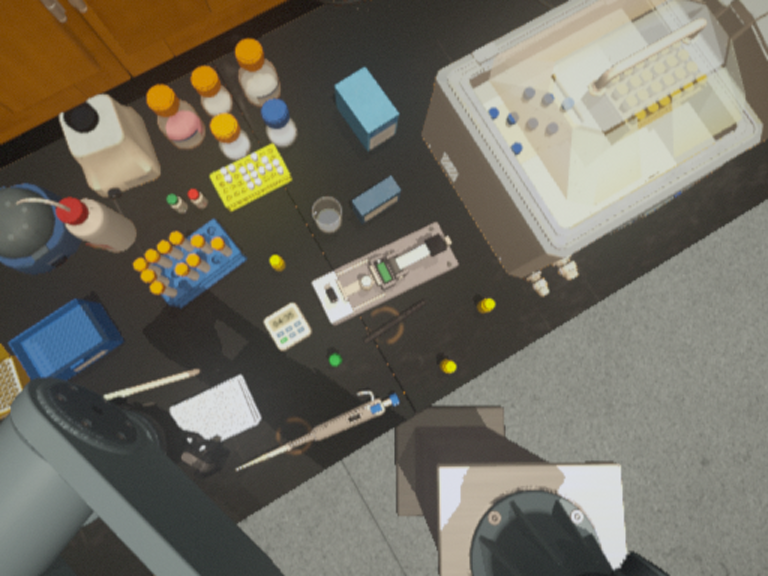

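Gauge in the top view: jaw end at about (210,197), pad at (291,162) in raw pixels. Vial-like candidates there: white (244,188) on the gauge; yellow (185,175), (325,203) and (299,245); green (223,240). I choose the white one on the bed and check it in a close crop.

Run:
```python
import cv2,numpy as np
a=cv2.imread('pics/raw_top0.png')[135:230,195:325]
b=cv2.imread('pics/raw_side0.png')[165:265,185:285]
cv2.imwrite('pics/c0.png',np.vstack([cv2.resize(a,None,fx=6,fy=6,interpolation=2)]))
cv2.imwrite('pics/c1.png',cv2.resize(b,None,fx=6,fy=6,interpolation=2))
```

```text
(no output)
```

View pics/c0.png

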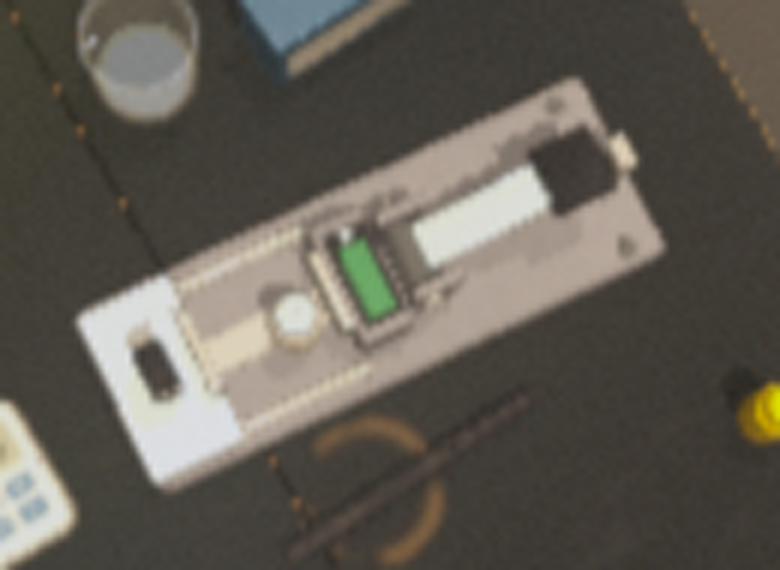

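View pics/c1.png

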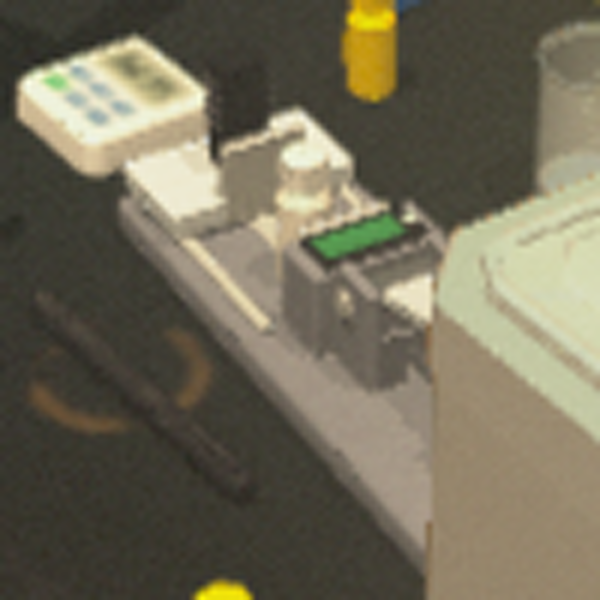

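The crop shows the white vial (295,318) between the jaw, whose tab is at (157,362), and the anvil with its green display. The lever pad is at (573,168) and the post at (625,150). The choice is confirmed, so I measure next.

Run:
```python
from h import *
P=lambda u,v,z:plane("top",195+u/6,135+v/6,z)
c1=P(575,78,.016);c2=P(665,245,.016);c3=P(165,490,.012)
print("corners",c1,c2,c3,np.linalg.norm(c1-c2),np.linalg.norm(c2-c3))
pad=P(573,168,.070);post=P(625,150,.050);tab=P(150,355,.078);v=P(295,312,.070)
m=(c1+c2)/2
for n,p in dict(pad=pad,post=post,tab=tab,vial=v,endmid=m).items(): print(n,p.round(4))
for n,(a,b) in {"post-tab":(post,tab),"pad-tab":(pad,tab),"c2c3":(c2,c3),"post-vial":(post,v),"c1c2":(c1,c2)}.items():
    d=b-a;print(n,np.degrees(np.arctan2(d[1],d[0])).round(2),np.linalg.norm(d[:2]).round(4))
# tab mask centroid in top: dark pixels in crop
im=cv2.imread('pics/raw_top0.png');g=im.max(2)
for nm,(x0,y0,x1,y1) in dict(tab=(213,186,229,204),pad=(279,153,299,173)).items():
    mk=(g[y0:y1,x0:x1]<110 if nm=='tab' else g[y0:y1,x0:x1]<75).astype(np.uint8)
    n,l,s,c=cv2.connectedComponentsWithStats(mk);i=1+s[1:,4].argmax();print(nm,c[i]+[x0,y0],s[i])
```

```text
corners [0.57659755 0.15428287 0.016     ] [0.50003201 0.11563841 0.016     ] [0.39201635 0.3381384  0.012     ] 0.08576523738579538 0.24736537299554404
pad [0.5236 0.1642 0.07  ]
post [0.5358 0.1384 0.05  ]
tab [0.4435 0.3413 0.078 ]
vial [0.4624 0.2817 0.07  ]
endmid [0.5383 0.135  0.016 ]
post-tab 114.46 0.2229
pad-tab 114.32 0.1944
c2c3 115.89 0.2473
post-vial 117.14 0.161
c1c2 -153.22 0.0858
tab [220.55263158 195.94736842] [ 5  6  7  9 38]
pad [290.12844037 162.83486239] [  5   4  13  13 109]
```

Run:
```python
from h import *
e1=plane("top",283,100,0)[:2];e2=plane("top",343,183,0)[:2]
u=np.array([-.438,.899]);x=np.array([.899,.438])
O=np.array([.538,.135])+.125*u; pad=O-.093*u
d=(e2-e1)/np.linalg.norm(e2-e1);print("bath edge",e1,e2,"dist pad",np.cross(d,pad-e1),"yellow",plane("top",183,177,0),"slides",plane("top",251,140,0))
print("O",O,"pad",pad,"push start",O+.132*u)
# predicted pixels in crop coordinates
for y,z in((.102,.078),(.095,.078),(.109,.078),(.102,.03),(.04,.07),(-.091,.07),(-.122,.05)):
    print(y,z,[((proj("top",[*(O+y*u+k*x),z])-[195,135])*6).round(0) for k in(-.011,0,.011)], ((proj("side",[*(O+y*u),z])-[185,165])*6).round(0))
```

```text
bath edge [0.71943257 0.17084355] [0.48292537 0.01110289] dist pad -0.10353098623267938 yellow [0.49980078 0.44564098 0.        ] slides [0.60314412 0.26163308 0.        ]
O [0.48325  0.247375] pad [0.523984 0.163768] push start [0.425434 0.366043]
0.102 0.078 [array([167., 391.]), array([155., 367.]), array([144., 343.])] [232.  51.]
0.095 0.078 [array([182., 384.]), array([171., 360.]), array([159., 336.])] [241.  59.]
0.109 0.078 [array([151., 399.]), array([140., 375.]), array([128., 351.])] [224.  43.]
0.102 0.03 [array([172., 402.]), array([161., 380.]), array([150., 357.])] [235. 157.]
0.04 0.07 [array([303., 328.]), array([291., 304.]), array([279., 281.])] [314. 146.]
-0.091 0.07 [array([582., 192.]), array([570., 169.]), array([558., 146.])] [517. 340.]
-0.122 0.05 [array([638., 170.]), array([627., 148.]), array([615., 126.])] [569. 441.]<stdin>:5: DeprecationWarning: Arrays of 2-dimensional vectors are deprecated. Use arrays of 3-dimensional vectors instead. (deprecated in NumPy 2.0)
```

>>> {"api": "move_arm", "payload": {"steps": [[0,0,-8,0.02,-0.01,0,255],[0,0,-8,0.025,-0.02,0,255],[0,0,-8,0.025,-0.025,0,255],[0,0,-8,0.025,-0.025,0,255],[0,0,-6,0.025,-0.025,0,255],[0,0,0,0.025,-0.02,-0.01,255],[0,0,0,0.02,-0.015,-0.02,255],[0,0,0,0.01,-0.01,-0.02,255]], "squeeze": 20}}

```text
clock: 0.9
ee_pos: [0.4294, 0.3652, 0.1549]
tool_rot: [0.531, 0.847, 0.0, 0.0]
contact_force: [0.6, 1.1, -0.3]
width: -0.002
grip_force: 0.0
```

>>> {"api": "move_arm", "payload": {"steps": [[0,0,0,-0.003,0.005,-0.02,255],[0,0,0,0,0,-0.025,255],[0,0,0,0,0,-0.025,255],[0,0,0,0,0,-0.02,255],[0,0,0,0,0,-0.015,255],[0,0,0,0,0,-0.005,255],[0,0,0,0,0,0,255],[0,0,0,0,0,0,255]]}}

```text
clock: 1.7
ee_pos: [0.4253, 0.372, 0.0463]
tool_rot: [0.53, 0.848, 0.001, 0.0]
contact_force: [0.5, -0.0, 0.5]
width: 0.001
grip_force: 0.0
```

Run:
```python
from h import *
print(ctrl.state()['ee_pos'],ctrl.state()['contact_force'])
a=ctrl.grab_frame('top')[120:240,180:330,::-1];b=ctrl.grab_frame('side')[130:250,180:290,::-1]
r=lambda i,k:cv2.resize(np.ascontiguousarray(i),None,fx=k,fy=k,interpolation=2)
cv2.imwrite('pics/d0.png',np.hstack([r(a,3),r(b,3)]))
```

```text
[0.42525734 0.37200945 0.04630203] [ 0.53881582 -0.04962459  0.45073578]
```

View pics/d0.png

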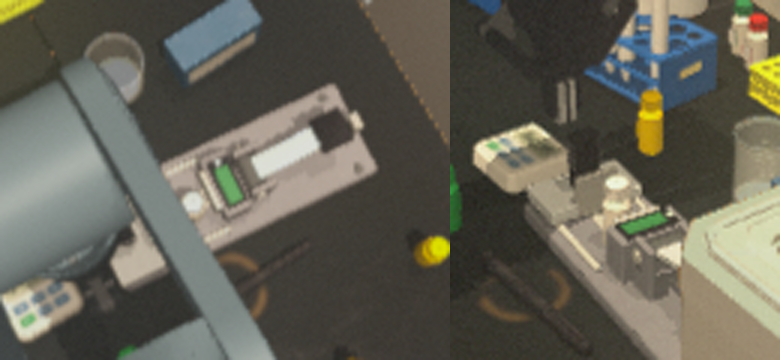

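The fingers, at side-view pixel (560,100), stand behind the tab at (585,150), and the way is clear. I push now.

>>> {"api": "move_arm", "payload": {"steps": [[0,0,0,0.0018,-0.0036,0,255],[0,0,0,0.0018,-0.0036,0,255],[0,0,0,0.0018,-0.0036,0,255],[0,0,0,0.0018,-0.0036,0,255],[0,0,0,0.0018,-0.0036,0,255],[0,0,0,0.0018,-0.0036,0,255],[0,0,0,0.0018,-0.0036,0,255],[0,0,0,0.0018,-0.0036,0,255]]}}

```text
clock: 2.6
ee_pos: [0.439, 0.3426, 0.0455]
tool_rot: [0.53, 0.848, -0.0, -0.0]
contact_force: [-2.3, 2.3, 2.2]
width: 0.001
grip_force: 1.6
```

>>> {"api": "move_arm", "payload": {"steps": [[0,0,0,0.0009,-0.0018,0,255],[0,0,0,0.0009,-0.0018,0,255],[0,0,0,0.0009,-0.0018,0,255],[0,0,0,0.0009,-0.0018,0,255],[0,0,0,0.0009,-0.0018,0,255],[0,0,0,0.0005,-0.0009,0,255],[0,0,0,0,0,0,255],[0,0,0,0,0,0,255]]}}

```text
clock: 3.4
ee_pos: [0.444, 0.3326, 0.0452]
tool_rot: [0.53, 0.848, -0.0, 0.0]
contact_force: [-1.4, 1.8, 0.6]
width: 0.001
grip_force: 0.7
```

Run:
```python
from h import *
s=ctrl.state();print(s['ee_pos'],s['contact_force'])
b=ctrl.grab_frame('side')[165:225,195:275,::-1];b2=ctrl.grab_frame('top')[150:215,215:290,::-1]
r=lambda i,k:cv2.resize(np.ascontiguousarray(i),None,fx=k,fy=k,interpolation=2)
b2=b2[:60];cv2.imwrite('pics/d1.png',np.hstack([r(b,5),r(b2,5)]))
```

```text
[0.44404159 0.33261193 0.04524424] [-1.4047555   1.7919128   0.62336143]
```

View pics/d1.png

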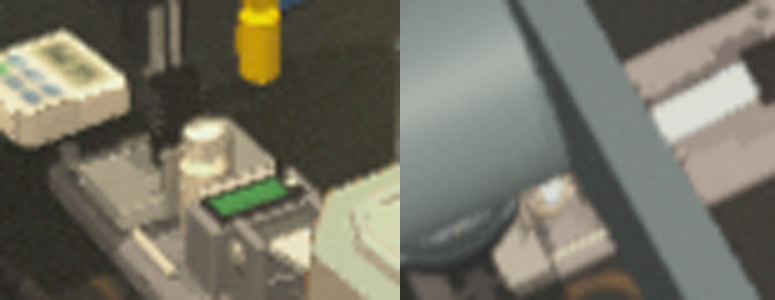

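The jaw has followed the push and its face is close to the vial, which stands upright at side-view pixel (205,160). I go on slowly.

>>> {"api": "move_arm", "payload": {"steps": [[0,0,0,0.0005,-0.0009,0,255],[0,0,0,0.0005,-0.0009,0,255],[0,0,0,0.0004,-0.0009,0,255],[0,0,0,0.0004,-0.0009,0,255],[0,0,0,0.0004,-0.0009,0,255],[0,0,0,0,0,0,255],[0,0,0,0,0,0,255],[0,0,0,0,0,0,255]]}}

```text
clock: 4.3
ee_pos: [0.4462, 0.3282, 0.0453]
tool_rot: [0.53, 0.848, -0.0, 0.0]
contact_force: [-0.6, 1.7, -0.7]
width: -0.001
grip_force: 1.0
```

>>> {"api": "move_arm", "payload": {"steps": [[0,0,0,0.0005,-0.0009,0,255],[0,0,0,0.0005,-0.0009,0,255],[0,0,0,0.0004,-0.0009,0,255],[0,0,0,0.0004,-0.0009,0,255],[0,0,0,0,0,0,255],[0,0,0,0,0,0,255],[0,0,0,0,0,0,255],[0,0,0,0,0,0,255]]}}

```text
clock: 5.1
ee_pos: [0.4478, 0.3249, 0.0454]
tool_rot: [0.53, 0.848, 0.0, -0.0]
contact_force: [-4.0, 4.2, -1.2]
width: 0.001
grip_force: 2.5
```

>>> {"api": "move_arm", "payload": {"steps": [[0,0,0,0.0004,-0.0009,0,255],[0,0,0,0,0,0,255],[0,0,0,0,0,0,255],[0,0,0,0.0004,-0.0009,0,255],[0,0,0,0,0,0,255],[0,0,0,0,0,0,255],[0,0,0,0,0,0,255],[0,0,0,0,0,0,255]]}}

```text
clock: 5.9
ee_pos: [0.4479, 0.3247, 0.0454]
tool_rot: [0.53, 0.848, 0.001, -0.001]
contact_force: [-5.3, 12.0, -1.6]
width: 0.004
grip_force: 6.0
```

The jaw has stalled on the vial at about 13 N, so I back off and lift.

>>> {"api": "move_arm", "payload": {"steps": [[0,0,0,-0.0015,0.003,0,255],[0,0,0,-0.004,0.009,0,255],[0,0,0,-0.004,0.009,0,255],[0,0,0,-0.002,0.004,0.015,255],[0,0,0,0,0,0.03,255],[0,0,0,0,0,0.03,255],[0,0,0,0,0,0.03,255],[0,0,0,0,0,0.01,255]]}}

```text
clock: 6.7
ee_pos: [0.4394, 0.3492, 0.1653]
tool_rot: [0.53, 0.848, 0.003, 0.002]
contact_force: [-0.4, 0.5, 0.4]
width: 0.0
grip_force: 0.0
```

>>> {"api": "move_arm", "payload": {"steps": [[0,0,0,0.008,-0.015,0,255],[0,0,0,0.015,-0.03,0,255],[0,0,0,0.015,-0.035,0,255],[0,0,0,0.015,-0.035,0,255],[0,0,0,0.015,-0.03,0,255],[0,0,0,0.012,-0.025,0,255],[0,0,0,0.007,-0.015,0,255],[0,0,0,0,0,0,255]]}}

```text
clock: 7.5
ee_pos: [0.5249, 0.1614, 0.1603]
tool_rot: [0.531, 0.847, -0.0, 0.0]
contact_force: [0.2, 0.1, -0.2]
width: 0.004
grip_force: 0.0
```

Run:
```python
from h import *
s=ctrl.state();print(s['ee_pos'],s['contact_force'])
b=ctrl.grab_frame('side')[165:225,195:275,::-1];b2=ctrl.grab_frame('top')[145:205,205:315,::-1]
r=lambda i,k:cv2.resize(np.ascontiguousarray(i),None,fx=k,fy=k,interpolation=2)
cv2.imwrite('pics/d2.png',np.hstack([r(b,4),r(b2,4)]))
```

```text
[0.52491494 0.16135916 0.16025995] [ 0.21403938  0.12973923 -0.20142976]
```

View pics/d2.png

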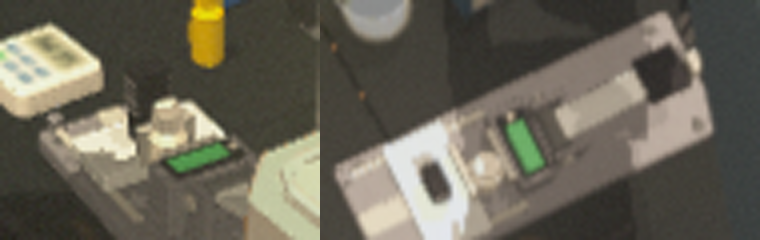

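The vial stands upright between jaw and anvil at (487,168), and the arm is clear of it. The pad is still at raw top pixel (291,163), as measured. I lower over the pad.

>>> {"api": "move_arm", "payload": {"steps": [[0,0,0,-0.0015,0.003,-0.015,255],[0,0,0,0,0,-0.025,255],[0,0,0,0,0,-0.02,255],[0,0,0,0,0,-0.01,255],[0,0,0,0,0,-0.005,255],[0,0,0,0,0,0,255],[0,0,0,0,0,0,255],[0,0,0,0,0,0,255]]}}

```text
clock: 8.4
ee_pos: [0.5236, 0.1662, 0.0865]
tool_rot: [0.53, 0.848, 0.001, 0.001]
contact_force: [0.1, 0.7, 0.8]
width: -0.002
grip_force: 0.0
```

>>> {"api": "move_arm", "payload": {"steps": [[0,0,0,0,0,-0.004,255],[0,0,0,0,0,-0.004,255],[0,0,0,0,0,-0.004,255],[0,0,0,0,0,-0.004,255],[0,0,0,0,0,-0.003,255],[0,0,0,0,0,-0.002,255],[0,0,0,0,0,0,255],[0,0,0,0,0,0,255]]}}

```text
clock: 9.2
ee_pos: [0.5228, 0.166, 0.0644]
tool_rot: [0.53, 0.848, -0.0, -0.0]
contact_force: [-1.1, -0.1, 0.7]
width: -0.0
grip_force: 0.0
```

Run:
```python
from h import *
s=ctrl.state();print(s['ee_pos'],s['contact_force'],s['moment'])
b2=ctrl.grab_frame('top')[135:195,235:325,::-1];b=ctrl.grab_frame('side')[165:225,235:285,::-1]
r=lambda i,k:cv2.resize(np.ascontiguousarray(i),None,fx=k,fy=k,interpolation=2)
print(proj('top',[*s['ee_pos']])-[235,135])
cv2.imwrite('pics/d3.png',np.hstack([r(b2,5),r(b,5)]))
```

```text
[0.52280996 0.16598513 0.06437981] [-1.07755827 -0.08703888  0.73759633] [ 0.00036144 -0.05965525 -0.01209746]
[54.47938339 28.76563233]
```

View pics/d3.png

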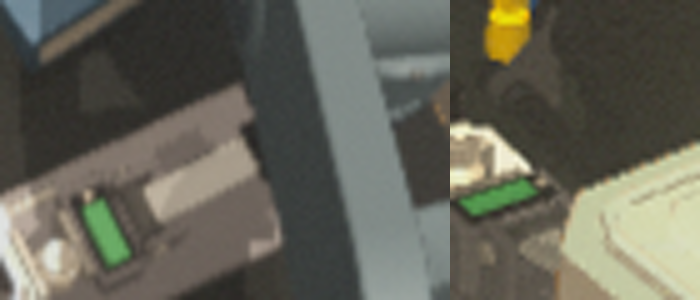

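The arm hides the pad in both views: top shows the lever arm ending at (255,160) under it, and side shows only the display. I feel for contact in small steps.

>>> {"api": "move_arm", "payload": {"steps": [[0,0,0,0,0,-0.001,255],[0,0,0,0,0,-0.001,255],[0,0,0,0,0,-0.001,255],[0,0,0,0,0,-0.001,255],[0,0,0,0,0,0,255],[0,0,0,0,0,0,255],[0,0,0,0,0,0,255],[0,0,0,0,0,0,255]]}}

```text
clock: 10.1
ee_pos: [0.5228, 0.166, 0.0604]
tool_rot: [0.53, 0.848, 0.0, 0.0]
contact_force: [0.3, 0.3, -0.8]
width: 0.003
grip_force: 0.0
```

Run:
```python
from h import *
for i in range(6):
    s=ctrl.state();print(s['clock'],s['ee_pos'].round(4),s['contact_force'].round(2),s['moment'].round(2)); ctrl.grab_frame('side')
```

```text
10.1 [0.5228 0.166  0.0604] [ 0.27  0.35 -0.84] [-0.01 -0.02 -0.03]
10.15 [0.5228 0.166  0.0604] [-0.07 -0.22 -0.81] [ 0.01  0.   -0.02]
10.2 [0.5228 0.166  0.0604] [-0.98 -0.27  0.3 ] [ 0.02 -0.05  0.  ]
10.25 [0.5228 0.166  0.0604] [ 0.52 -0.68  0.18] [-0.01 -0.01  0.04]
10.3 [0.5228 0.166  0.0604] [0.44 0.65 0.26] [ 0.03 -0.02  0.01]
10.35 [0.5228 0.166  0.0604] [0.6  0.19 0.8 ] [ 0.02 -0.    0.01]
```

Run:
```python
from h import *
print("d0 tip side raw", proj('side',[.4253,.372,.0463]), "in d0:", (proj('side',[.4253,.372,.0463])-[180,130])*3+[450,0])
print("d0 z.078", (proj('side',[.4253,.372,.078])-[180,130])*3+[450,0])
u=np.array([-.438,.899]);O=np.array([.4833,.2474])
for y,z in((.102,.03),(.102,.078)): print("tab d0",(proj('side',[*(O+u*y),z])-[180,130])*3+[450,0])
# pad corners predicted in c0 crop for released/level/stop
x=np.array([.899,.438])
for a in(0,.26,.52):
    t=.26-a; c=[]
    for sx,l in((-.016,.063),(.016,.063),(.016,.093),(-.016,.093)):
        y=-.015-l*np.cos(t)+.004*np.sin(t); z=.046+l*np.sin(t)+.004*np.cos(t)
        c.append(((proj('top',[*(O+y*u+sx*x),z])-[195,135])*6).round(0).tolist())
    print(a,c)
```

```text
d0 tip side raw [217.89944503 177.98310837] in d0: [563.69833508 143.9493251 ]
d0 z.078 [562.36864951 109.26646488]
tab d0 [582.69008928 183.25266771]
tab d0 [581.1920464  130.38508602]
0 [[552.0, 221.0], [517.0, 154.0], [581.0, 121.0], [615.0, 188.0]]
0.26 [[553.0, 224.0], [520.0, 159.0], [581.0, 129.0], [615.0, 194.0]]
0.52 [[546.0, 232.0], [513.0, 168.0], [569.0, 144.0], [602.0, 207.0]]
```

>>> {"api": "move_arm", "payload": {"steps": [[0,0,0,0,0,0.01,255],[0,0,0,0,0,0.03,255],[0,0,0,0,0,0.04,255],[0,0,0,0,0,0.02,255],[0,0,0,0,0,0,255],[0,0,0,0,0,0,255],[0,0,0,0,0,0,255],[0,0,0,0,0,0,255]]}}

```text
clock: 11.2
ee_pos: [0.5217, 0.1658, 0.1589]
tool_rot: [0.53, 0.848, -0.001, -0.001]
contact_force: [0.2, -0.4, -0.5]
width: -0.001
grip_force: 0.0
```

Run:
```python
from h import *
s=ctrl.state();print(s['ee_pos'],(proj('top',s['ee_pos'])-[255,125])*6)
a=ctrl.grab_frame('top')[125:195,255:330,::-1];b=cv2.imread('pics/raw_top0.png')[135:190,265:310]
r=lambda i,k:cv2.resize(np.ascontiguousarray(i),k,interpolation=2)
cv2.imwrite('pics/d4.png',np.hstack([r(a,(450,420)),r(b,(344,420))]))
```

```text
[0.52173029 0.16584533 0.15889202] [242.24398945 183.97031342]
```

View pics/d4.png

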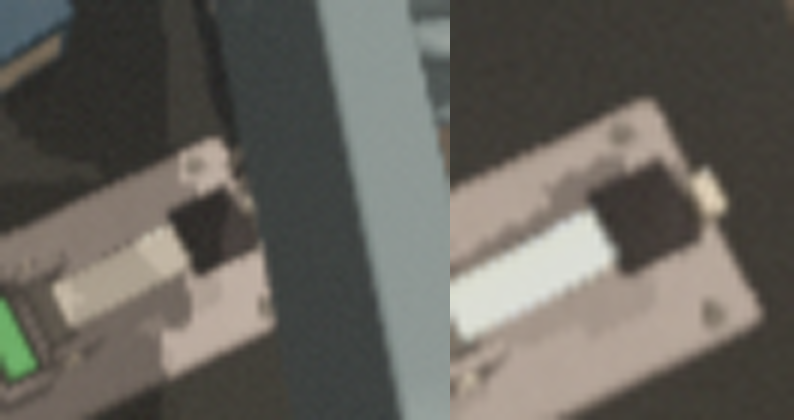

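Run:
```python
from h import *
T=np.array([.2522,.5161,.2046]);y=np.array([.439,.898,0])
for n in("side","top"):
  for dz in(0,.013,.03):
    for k in(-.0425,.0425): print(n,dz,k,(proj(n,T+k*y+[0,0,dz])*1.5).round())
s=ctrl.state()['ee_pos'];print(s)
for dz in(0,.02,.04): print((proj('side',s+[0,0,dz])-[230,90])*5)
a=ctrl.grab_frame('side')[90:200,230:350,::-1]
a=cv2.convertScaleAbs(np.ascontiguousarray(a),alpha=2,beta=20)
b=cv2.convertScaleAbs(cv2.imread('pics/raw_side0.png')[0:110,100:140],alpha=2,beta=20)
cv2.imwrite('pics/d5.png',np.hstack([cv2.resize(a,None,fx=5,fy=5),cv2.resize(b,None,fx=5,fy=5)]))
```

```text
side 0 -0.0425 [198. 149.]
side 0 0.0425 [228. 132.]
side 0.013 -0.0425 [197. 141.]
side 0.013 0.0425 [227. 125.]
side 0.03 -0.0425 [195. 130.]
side 0.03 0.0425 [226. 115.]
top 0 -0.0425 [221. 437.]
top 0 0.0425 [164. 408.]
top 0.013 -0.0425 [218. 438.]
top 0.013 0.0425 [160. 409.]
top 0.03 -0.0425 [214. 440.]
top 0.03 0.0425 [155. 411.]
[0.5218749  0.16587682 0.15901901]
[213.12228595 463.08467895]
[215.68651986 415.54239944]
[218.33459291 366.44569686]
```

View pics/d5.png

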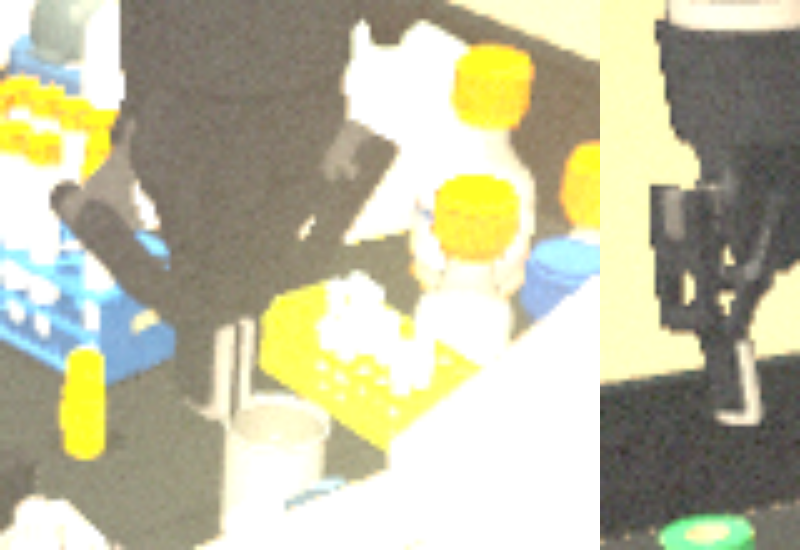

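The close view shows the shut tips at (215,417), but the reported TCP projects to (213,463). The real tips therefore sit about 19 mm above the reported TCP, which explains the missed contact. I calibrate the height by lightly touching the fixed post, whose top is at 50 mm.

>>> {"api": "move_arm", "payload": {"steps": [[0,0,0,0.005,-0.01,0,255],[0,0,0,0.007,-0.0138,0,255],[0,0,0,0.0046,-0.008,-0.015,255],[0,0,0,0,0,-0.03,255],[0,0,0,0,0,-0.03,255],[0,0,0,0,0,-0.03,255],[0,0,0,0,0,-0.01,255],[0,0,0,0,0,0,255]]}}

```text
clock: 12.1
ee_pos: [0.5378, 0.1334, 0.0431]
tool_rot: [0.531, 0.848, -0.001, -0.002]
contact_force: [-0.0, 0.6, 0.4]
width: -0.0
grip_force: 0.0
```

>>> {"api": "move_arm", "payload": {"steps": [[0,0,0,0,0,-0.001,255],[0,0,0,0,0,-0.001,255],[0,0,0,0,0,-0.001,255],[0,0,0,0,0,-0.001,255],[0,0,0,0,0,-0.001,255],[0,0,0,0,0,0,255],[0,0,0,0,0,0,255],[0,0,0,0,0,0,255]]}}

```text
clock: 12.9
ee_pos: [0.5394, 0.1342, 0.0404]
tool_rot: [0.53, 0.848, 0.0, 0.0]
contact_force: [0.4, -0.6, 0.1]
width: 0.001
grip_force: 0.0
```

>>> {"api": "move_arm", "payload": {"steps": [[0,0,0,0,0,-0.001,255],[0,0,0,0,0,-0.001,255],[0,0,0,0,0,-0.001,255],[0,0,0,0,0,-0.001,255],[0,0,0,0,0,-0.001,255],[0,0,0,0,0,-0.001,255],[0,0,0,0,0,0,255],[0,0,0,0,0,0,255]]}}

```text
clock: 13.7
ee_pos: [0.5394, 0.1342, 0.0343]
tool_rot: [0.53, 0.848, -0.0, -0.0]
contact_force: [-0.0, 0.1, 0.2]
width: 0.002
grip_force: 0.0
```

>>> {"api": "move_arm", "payload": {"steps": [[0,0,0,0,0,-0.001,255],[0,0,0,0,0,-0.001,255],[0,0,0,0,0,-0.001,255],[0,0,0,0,0,-0.001,255],[0,0,0,0,0,0,255],[0,0,0,0,0,0,255],[0,0,0,0,0,0,255],[0,0,0,0,0,0,255]]}}

```text
clock: 14.5
ee_pos: [0.5394, 0.1342, 0.0304]
tool_rot: [0.53, 0.848, 0.0, 0.0]
contact_force: [0.5, -0.2, -0.6]
width: -0.001
grip_force: 0.0
```

>>> {"api": "move_arm", "payload": {"steps": [[0,0,0,0,0,-0.001,255],[0,0,0,0,0,-0.001,255],[0,0,0,0,0,0,255],[0,0,0,0,0,0,255],[0,0,0,0,0,0,255],[0,0,0,0,0,0,255],[0,0,0,0,0,0,255],[0,0,0,0,0,0,255]]}}

```text
clock: 15.3
ee_pos: [0.5394, 0.1342, 0.0284]
tool_rot: [0.53, 0.848, 0.0, 0.0]
contact_force: [0.1, 1.2, 0.1]
width: 0.003
grip_force: 0.0
```

Run:
```python
from h import *
s=ctrl.state();print(s['ee_pos'],s['contact_force'])
d=s['ee_pos'][:2]-[.4833,.2474];print(d@[-.438,.899],d@[.899,.438])
a=ctrl.grab_frame('top')[125:195,255:345,::-1]
for dz in(0,.02):print((proj('top',s['ee_pos']+[0,0,dz])-[255,125])*6)
a=cv2.convertScaleAbs(np.ascontiguousarray(a),alpha=1.6,beta=20)
cv2.imwrite('pics/d6.png',cv2.resize(a,None,fx=6,fy=6))
```

```text
[0.53940529 0.1341895  0.02841848] [0.07984845 1.22044567 0.0623735 ]
-0.12635035194215385 0.0008524574093407358
[266.06199468 212.71031069]
[273.82689512 202.7540976 ]
```

>>> {"api": "move_arm", "payload": {"steps": [[0,0,0,0,0,0.006,255],[0,0,0,-0.0022,0.0045,0,255],[0,0,0,0,0,-0.001,255],[0,0,0,0,0,-0.001,255],[0,0,0,0,0,-0.001,255],[0,0,0,0,0,-0.001,255],[0,0,0,0,0,0,255],[0,0,0,0,0,0,255]]}}

```text
clock: 16.15
ee_pos: [0.5371, 0.1386, 0.0303]
tool_rot: [0.53, 0.848, -0.0, -0.0]
contact_force: [0.4, 0.4, -0.2]
width: -0.001
grip_force: 0.0
```

>>> {"api": "move_arm", "payload": {"steps": [[0,0,0,0,0,-0.001,255],[0,0,0,0,0,-0.001,255],[0,0,0,0,0,-0.001,255],[0,0,0,0,0,0,255],[0,0,0,0,0,0,255],[0,0,0,0,0,0,255],[0,0,0,0,0,0,255],[0,0,0,0,0,0,255]]}}

```text
clock: 16.95
ee_pos: [0.5372, 0.1387, 0.0275]
tool_rot: [0.53, 0.848, 0.0, 0.0]
contact_force: [-0.3, 0.2, 0.0]
width: 0.002
grip_force: 0.0
```

>>> {"api": "move_arm", "payload": {"steps": [[0,0,0,0,0,-0.001,255],[0,0,0,0,0,-0.001,255],[0,0,0,0,0,-0.001,255],[0,0,0,0,0,0,255],[0,0,0,0,0,0,255],[0,0,0,0,0,0,255],[0,0,0,0,0,0,255],[0,0,0,0,0,0,255]]}}

```text
clock: 17.75
ee_pos: [0.5372, 0.1387, 0.0244]
tool_rot: [0.53, 0.848, 0.0, 0.0]
contact_force: [0.2, 0.4, -0.1]
width: 0.002
grip_force: 0.0
```

>>> {"api": "move_arm", "payload": {"steps": [[0,0,0,0,0,-0.001,255],[0,0,0,0,0,0,255],[0,0,0,0,0,-0.001,255],[0,0,0,0,0,0,255],[0,0,0,0,0,-0.001,255],[0,0,0,0,0,0,255],[0,0,0,0,0,0,255],[0,0,0,0,0,0,255]]}}

```text
clock: 18.55
ee_pos: [0.5375, 0.1387, 0.024]
tool_rot: [0.53, 0.848, -0.0, 0.0]
contact_force: [-10.0, -2.1, 22.6]
width: -0.001
grip_force: 11.3
```

The stiff stop at 22 N with almost no travel is the post top, so a TCP z of about 0.024 puts the tips at 50 mm. I lift and go to the pad.

>>> {"api": "move_arm", "payload": {"steps": [[0,0,0,0,0,0.003,255],[0,0,0,0,0,0.02,255],[0,0,0,0,0,0.02,255],[0,0,0,-0.006,0.012,0,255],[0,0,0,-0.0075,0.0138,0,255],[0,0,0,0,0,-0.006,255],[0,0,0,0,0,-0.006,255],[0,0,0,0,0,0,255]]}}

```text
clock: 19.35
ee_pos: [0.522, 0.1645, 0.0502]
tool_rot: [0.53, 0.848, -0.001, -0.001]
contact_force: [-0.2, -0.3, -0.6]
width: 0.002
grip_force: 0.0
```

>>> {"api": "move_arm", "payload": {"steps": [[0,0,0,0,0,-0.001,255],[0,0,0,0,0,-0.001,255],[0,0,0,0,0,-0.001,255],[0,0,0,0,0,-0.001,255],[0,0,0,0,0,0,255],[0,0,0,0,0,0,255],[0,0,0,0,0,0,255],[0,0,0,0,0,0,255]]}}

```text
clock: 20.15
ee_pos: [0.5237, 0.1645, 0.0485]
tool_rot: [0.53, 0.848, 0.0, 0.0]
contact_force: [0.4, 0.4, 0.1]
width: -0.003
grip_force: 0.0
```

>>> {"api": "move_arm", "payload": {"steps": [[0,0,0,0,0,-0.001,255],[0,0,0,0,0,-0.001,255],[0,0,0,0,0,-0.001,255],[0,0,0,0,0,-0.001,255],[0,0,0,0,0,0,255],[0,0,0,0,0,0,255],[0,0,0,0,0,0,255],[0,0,0,0,0,0,255]]}}

```text
clock: 20.95
ee_pos: [0.5239, 0.1645, 0.0446]
tool_rot: [0.53, 0.848, 0.0, 0.0]
contact_force: [-0.6, -1.5, 3.1]
width: -0.003
grip_force: 1.5
```

```bash
cat > f.py <<'E'
from h import *
F=[]
for i in range(8):
    s=ctrl.state();F.append(s['contact_force']); ctrl.grab_frame('side')
print(s['clock'],s['ee_pos'].round(4),np.mean(F,0).round(2))
E
python3 f.py
```

```text
21.3 [0.5239 0.1645 0.0445] [ 0.65 -0.99  3.29]
```

This matches the expected pad contact: 3.3 N at about 70 mm true height. I press towards level.

>>> {"api": "move_arm", "payload": {"steps": [[0,0,0,0,0,-0.003,255],[0,0,0,0,0,-0.003,255],[0,0,0,0,0,-0.003,255],[0,0,0,0,0,-0.003,255],[0,0,0,0,0,-0.003,255],[0,0,0,0,0,-0.002,255],[0,0,0,0,0,0,255],[0,0,0,0,0,0,255]]}}

```text
clock: 22.15
ee_pos: [0.5243, 0.1639, 0.0276]
tool_rot: [0.53, 0.848, -0.0, 0.001]
contact_force: [0.8, -3.6, 7.0]
width: -0.0
grip_force: 3.3
```

```bash
python3 f.py
```

```text
22.5 [0.5242 0.1639 0.0276] [ 0.75 -3.46  6.69]
```

>>> {"api": "move_arm", "payload": {"steps": [[0,0,0,0,0,-0.001,255],[0,0,0,0,0,-0.001,255],[0,0,0,0,0,-0.001,255],[0,0,0,0,0,-0.0004,255],[0,0,0,0,0,0,255],[0,0,0,0,0,0,255],[0,0,0,0,0,0,255],[0,0,0,0,0,0,255]]}}

```text
clock: 23.35
ee_pos: [0.5244, 0.1637, 0.0244]
tool_rot: [0.53, 0.848, -0.0, 0.001]
contact_force: [1.1, -5.7, 8.1]
width: -0.003
grip_force: 3.9
```

```bash
python3 f.py
python3 - <<'E'
from h import *
# is the pad or vial region visible? compare vial/jaw patch with the earlier state numerically
im=ctrl.grab_frame('side');cv2.imwrite('pics/e_side.png',im[:,:,::-1])
g=im.astype(int).min(2)
p=(proj('side',[.4833-.438*.036,.2474+.899*.036,.070]));print('expected cap px',p)
x,y=p.astype(int);mk=(g[y-10:y+11,x-10:x+11]>150).astype(np.uint8)
n,l,s,c=cv2.connectedComponentsWithStats(mk);print([(s[i].tolist(),(c[i]+[x-10,y-10]).round(1)) for i in range(1,n) if s[i,4]>5])
E
```

```text
23.7 [0.5244 0.1637 0.0244] [ 1.02 -5.24  7.66]
expected cap px [238.30839989 190.26916671]
[([6, 10, 14, 7, 39], array([240.9, 192.5])), ([5, 18, 8, 3, 18], array([236.2, 199.2]))]
```

```bash
python3 -c "
from workcell import ctrl
print(ctrl.sign_off())"
```

```text
the job is handed in; nothing more can be done
None
```

I handed the job in at about 24 s of the 51 s allowed. The vial is gripped upright with the jaw released, and the fingers are holding the read lever down at 7.7 N. I judged it level from the height found by touching the post and from that force, because the arm hid the pad from the cameras. That touch, made before pressing the lever, peaked at about 23 N on the fingers.

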